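Click the laser engraver's bed home and shut its door

TASK

The laser engraver's bed was left just short of home behind its door. Pull the orange front door all the way down, push the bed (the tray with the blue lip) in until it clicks fully home, then push the door back up until it is fully shut. Leave the plywood sheet lying on the bed and do not disturb the other things on the bench.

Things in the scene. Friction and masses are not known exactly. Their poses are not given: they have to be found in the camera images.
- engraver: Desktop laser engraver, fixed: 280 deep (x) x 360 wide (y) x 225 mm tall; black plinth up to 45 mm, aluminium posts, clear orange walls and roof. Origin: centre of its underside; x from its front (door side) to its back, z up. Front plane at x = -140 mm; front opening 320 mm wide, 45 to 205 mm high, under a 20 mm top rail. Inside, the laser head hangs at x = 32 to 80 mm, above 109 mm.
- door_hinge (a point): Mid-width point of the front door's hinge line: 50 mm above the bench, in the engraver's front plane (engraver frame -140, 0, 50 mm). The hinge line runs along the engraver's y axis. Axes as the engraver's. The door panel is 334 mm wide and 12 mm thick (all outside the front plane when shut); its top edge is 150 mm from the hinge.
- door (a joint): Angle of the bottom-hinged front door, rad. 0 = shut, upright against the front; grows as its top swings out and down, away from the engraver's x axis, to a stop at 1.45, nearly level. Starts shut or slightly ajar. The hinges are stiff: the door stays at whatever angle it is left and takes about 1 to 7 N at the handle to move.
- door_handle (a point): Middle of the handle, a dark round bar 12 mm thick, 92 mm long, parallel to the hinge, on two arms leaning out from the door's top edge: 190 mm from the hinge along the door, 32 mm out from the front plane. Door shut: 240 mm above the bench, 26 mm clear behind it. Door down: 41 mm above the bench, 192 mm out from the front, 36 mm clear of the door's edge, open from above.
- bed (a joint): How far the honeycomb bed stands out (towards the engraver's -x) from its home stop, m. 0 = fully home; starts 17 to 34 mm out. It slides with about 1 N of friction. From 13 mm on, a sprung ball resists the push (up to about 8 N in all); past about 5 mm it snaps the bed in and holds it against the stop at 0.
- bed_lip (a point): Centre line of the front face of the bed's upturned blue lip, the part to push on: 90 mm wide, 40 mm high (52 to 92 mm above the bench), 4 mm thick; this point is 82 mm above the bench. Fully home it lies 42 mm behind the engraver's front plane, so under the top rail. Nothing stands before it once the door is down. Axes as the engraver's.
- bed_mid (a point): Centre of the bed's flat top, 66 mm above the bench; the bed is 205 mm (x) x 270 mm (y), dark steel with a bright grid. Axes as the engraver's.
- sheet: Loose plywood sheet lying on the bed inside the engraver, 140 x 180 x 4 mm, 70 g, with burnt outlines. Origin: centre of its underside.
- glue: Bystander: white glue bottle with an orange cap, upright, 58 mm across, 165 mm tall. Origin: centre of its underside.
- house: Bystander: small plywood model house on a base 100 x 85 mm, about 105 mm tall. Origin: centre of its underside.
- pencil_cup: Bystander: green cup of pencils, 76 mm across, 100 mm tall (pencils reach 155 mm). Origin: centre of its underside.
- beech_block: Bystander: beech block 100 x 60 x 45 mm, lying flat. Origin: centre of its underside.
- tape_roll: Bystander: roll of yellow tape lying flat, 100 mm across, 25 mm high. Origin: centre of its underside.
- log_slice: Bystander: round slice of a log, 124 mm across, 16 mm thick, lying flat. Origin: centre of its underside.
- pliers: Bystander: pliers with orange handles lying flat, 190 mm long, 16 mm high. Origin: near its middle, on the bench.

How it is judged:
On the way, in this order (a step that is already met when the one before it is completed fails the run):
1. the door is pulled all the way down (past 1.3 rad) (value of joint door above 1.3 rad), for 0.2 s.
2. with the door down (past 1.2 rad), the bed is pushed in until it clicks home (within 3 mm) (value of joint bed below 0.003 m and value of joint door above 1.2 rad), for 0.3 s.
At the end, for the whole second after the job is handed in: The door is shut (within 0.05 rad) and still, the bed is clicked home (within 3 mm), and the plywood sheet lies at rest flat on the bed (its centre within 40 mm front to back and 50 mm sideways of the bed's) (value of joint door below 0.05 rad and value of joint bed below 0.003 m and x of sheet in the frame of bed_mid between -0.04 and 0.04 m and y of sheet in the frame of bed_mid between -0.05 and 0.05 m and z of sheet in the frame of bed_mid between -0.006 and 0.006 m and linear speed of sheet below 0.02 m/s and velocity of joint door between -0.05 and 0.05 rad/s); the robot touches nothing.
It fails at once if one of the other things on the bench is disturbed (moved more than 40 mm) (distance of any of glue, house, pencil_cup, beech_block, tape_roll, log_slice, pliers from where it was at the start of the episode above 0.04 m).
It fails at once if the plywood sheet is tipped up off the bed (angle between sheet's own z axis and vertical above 0.3 rad).
It also fails if it takes over 67 s, if anything falls off the work surface, if the arm or the gripper's body presses on something with over 40 N, if the wrist force passes 120 N, or if a joint passes its speed limit or range.

ROBOT

A 6-joint arm with a two-finger parallel gripper is mounted at the origin on the work surface. World frame = base frame: x ahead of the robot, y to its left, z up, the work surface at z = 0. Lengths are in m, angles in rad, forces in N, time in s.
With the tool pointing down it reaches from about 0.3 to 0.775 m from the base axis. Payload 14.6 kg.
Tool frame: the origin (TCP) lies midway between the tips of the shut fingers; the grasp point (between the pads) lies 19 mm behind it (ctrl.pinch_z is the z of the grasp point in the tool frame, in m); z points along the fingers, y is the line along which they close (so a half turn about z gives the same grasp; the last joint's range is limited). The gripper opens to 94 mm and grips with 3 to 60 N. Pads are 16 mm wide; open, the fingers measure 119 mm over their backs; the gripper's body (75 mm by 177 mm) begins 78 mm behind the grasp point.
Start: joints at [-1.358, 0.3, 1.521, -0, 1.321, -0.067], TCP at [0.152, -0.529, 0.205] pointing down, gripper open.
Joint ranges: [-3.03, 3.03], [-0.79, 2.21], [0.23, 2.52], [-1.04, 4.18], [0, 3.07], [-2.55, 2.55]. Speed limits (rad/s): [2.22, 2.22, 2.57, 3.14, 3.14, 3.14].

INTERFACE

Orientations are given as [roll, pitch, yaw] about the fixed x, y, z axes, in that order (R = Rz(yaw) Ry(pitch) Rx(roll)).
In Python, from station import ctrl, camera, ticket gives the robot as it stands. The module is installed in compiled form; this text tells all that it offers.
- The arm moves only by the shell command python3 -m inch 'ROWS' [FORCE]. ROWS is text: rows parted by semicolons, each of 7 numbers parted by spaces: the opening, from -1 (shut) to 1 (fully open), then the shift along the tool's x, y, z in units of 0.03 m (1.0 is 0.03 m), then the turn, a rotation vector about the tool's x, y, z in units of 10 degrees (1.0 is 10 degrees). In form: grip dx dy dz rx ry rz; .... A call has 1 to 10 rows; each row shifts and turns the commanded pose from where the row before left it, along the tool's axes as they then stand; what a row does not reach is not made up. A row lasts 1/8 s, in which the tool goes at most 62.5 mm and 10.7 degrees, less where a joint would pass 70% of its speed; a pose out of reach is approached as far as the arm can. A call with a number of a shift or a turn outside -1 to 1 is refused whole. A call with a gripper value outside its range is refused whole. The fingers move at their own pace and stop on an object; FORCE is the grip in N (left out, the last holds). Time passes only in rows, so rows that do not move let the fingers close. It gives the time, the measured TCP pose, the force, the opening and the grip force at its end, in the units of the state.
- ctrl.get_obs(): the state, without advancing time (a new reading comes with each control period).
- camera(name): name is "scene" or "top" or "wrist"; returns a dict with "img" (400x640x3 uint8, blue, green, red), "range_z" (400x640 float32, m along the optical axis (not along the pixel's ray), 0 where there is no reading), "intrinsics" (3x3 intrinsics, pixels), "view" (4x4, takes a point from world to camera coordinates). Camera axes: x right, y down, z forward; pixel columns grow to the right and rows downward; lengths in m; the calibration is good to about 2 mm. The wrist camera is an equidistant fisheye: a pixel r from the principal point sees the ray r / f radians off the axis. A picture is of the moment at which its call begins.
- ticket.hand_in(): hands the job in; it is judged then, once.
The state is a dict: "time_s": time; "qpos": joint angles; "joint_vel": joint speeds; "tau": joint torques, N m; "ee_pos": TCP position; "eef_rot": TCP orientation; "force": force on the tool from outside, world axes, zero at the start; "moment": the same for the moment, N m; "grip_width": finger opening in m; "grip_force": force on a finger pad.
Only numpy, scipy, OpenCV 4.12 (cv2) and the standard library are available. Lean on these libraries where they do the work, as an engineer would, in place of code of your own. Each camera call takes 0.05 s, during which the arm holds its last target. There are 200 camera calls.

## Working session

There is one attempt and no reset: what is moved stays moved. The work goes in short steps, Python scripts to look and compute and a shell command to move; the robot and the scene stay as the last step left them, time stands still between calls to the robot, and variables do not carry over. Pictures are saved under pics/ and viewed, at most 10 in all, crops included, and the job is handed in when it is done.

```bash
mkdir -p pics; python3 - <<'E'
from station import ctrl,camera
import cv2,numpy as np
for n in ("scene","top"):
    c=camera(n); cv2.imwrite(f"pics/{n}0.png",c["img"]); np.savez(f"{n}0.npz",**c)
o=ctrl.get_obs(); print({k:np.round(v,3) for k,v in o.items()}, ctrl.pinch_z)
E
```

```text
{'time_s': np.float64(0.1), 'qpos': array([-1.358,  0.3  ,  1.521, -0.   ,  1.321, -0.067]), 'joint_vel': array([ 0.001, -0.001, -0.001, -0.001,  0.002, -0.   ]), 'tau': array([ 1.0000e-03, -5.3264e+01, -3.5329e+01,  7.1000e-02,  2.3000e-02,
       -0.0000e+00]), 'ee_pos': array([ 0.152, -0.528,  0.205]), 'eef_rot': array([-3.141, -0.   ,  0.28 ]), 'force': array([ 0.501,  0.835, -1.131]), 'moment': array([ 0.048, -0.031,  0.024]), 'grip_force': np.float64(0.0), 'grip_width': np.float64(0.094)} -0.0188
```

View pics/scene0.png

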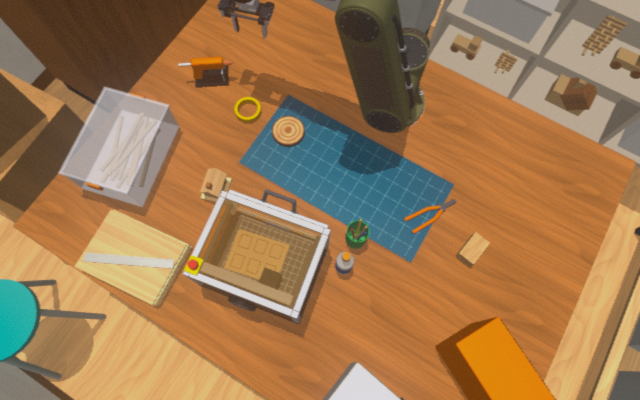

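View pics/top0.png

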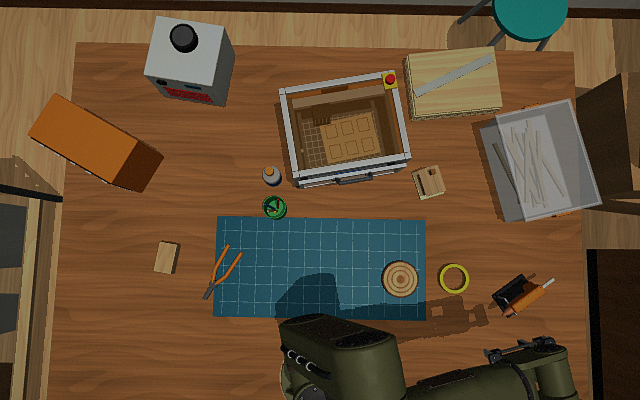

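The top view shows the engraver roof at about (345,128), with its front facing the robot and the handle at (355,180). The glue is at (272,175), the cup at (274,207) and the house at (428,182). Next I'll fit the poses from depth.

```bash
cat > h.py <<'E'
import numpy as np,cv2
def world(c):
    K=c["intrinsics"];z=c["range_z"];v,u=np.mgrid[:400,:640]
    P=np.stack([(u-K[0,2])/K[0,0]*z,(v-K[1,2])/K[1,1]*z,z,np.ones_like(z)],-1)
    return (P@np.linalg.inv(c["view"]).T)[...,:3]
E
python3 - <<'E'
from h import *
np.set_printoptions(precision=3,suppress=True)
for n in("top","scene"):
    c=np.load(n+"0.npz");W=world(c)
    b=(120,190,275,430) if n=="top" else (180,325,180,335)
    if n=="top": b=(60,200,270,420)
    S=W[b[0]:b[1],b[2]:b[3]]
    m=(abs(S[...,2]-.225)<.006)
    lab=cv2.connectedComponents(m.astype(np.uint8))[1];k=np.argmax(np.bincount(lab[lab>0]));p=S[lab==k]
    r=cv2.minAreaRect(p[:,:2].astype(np.float32));print(n,len(p),p[:,2].mean(),r,cv2.boxPoints(r).tolist())
    m=(S[...,2]>.232)&(S[...,2]<.255);print("hi",m.sum());h=S[m];print(h[:60:4])
    for nm,u,v in ([("glue",272,175),("cup",274,207),("house",428,182),("log",400,279),("pl",228,262),("handle",355,180)] if n=="top" else [("glue",345,262),("cup",357,235),("house",215,185),("log",288,130),("handle",280,196)]):
        q=W[v-14:v+15,u-14:u+15].reshape(-1,3);q=q[(q[:,2]>.012)&(q[:,2]<.3)];print(nm,W[v,u],np.median(q,0),q.min(0),q.max(0))
E
```

```text
top 9907 0.22403650359572005 ((0.8025196194648743, -0.06304147839546204), (0.28264474868774414, 0.36054107546806335), 10.741653442382812) [[0.6300746202468872, 0.08773048222064972], [0.697272539138794, -0.266493022441864], [0.9749646186828613, -0.2138134390115738], [0.9077666997909546, 0.14041006565093994]]
hi 367
[[ 0.96  -0.197  0.233]
 [ 0.958 -0.208  0.239]
 [ 0.957 -0.185  0.232]
 [ 0.957 -0.203  0.233]
 [ 0.954 -0.182  0.232]
 [ 0.948 -0.192  0.247]
 [ 0.948 -0.204  0.247]
 [ 0.949 -0.175  0.236]
 [ 0.944 -0.191  0.249]
 [ 0.946 -0.204  0.245]
 [ 0.946 -0.103  0.233]
 [ 0.948 -0.188  0.232]
 [ 0.941 -0.197  0.249]
 [ 0.939 -0.209  0.254]
 [ 0.938 -0.185  0.249]]
glue [0.654 0.159 0.131] [0.653 0.159 0.114] [0.633 0.136 0.013] [0.688 0.194 0.171]
cup [0.562 0.161 0.008] [0.558 0.159 0.08 ] [0.518 0.116 0.012] [0.593 0.188 0.163]
house [ 0.649 -0.354  0.076] [ 0.654 -0.357  0.074] [ 0.604 -0.405  0.012] [ 0.708 -0.321  0.111]
log [ 0.326 -0.272  0.016] [ 0.326 -0.271  0.019] [ 0.279 -0.32   0.012] [ 0.374 -0.224  0.031]
pl [0.371 0.312 0.008] [0.371 0.319 0.015] [0.323 0.267 0.01
[... 563 characters left out ...]
 0.627 -0.121  0.244]
 [ 0.64  -0.138  0.244]
 [ 0.634 -0.127  0.246]
 [ 0.628 -0.117  0.245]
 [ 0.642 -0.142  0.232]
 [ 0.635 -0.123  0.244]
 [ 0.629 -0.112  0.245]
 [ 0.623 -0.101  0.247]
 [ 0.635 -0.116  0.246]
 [ 0.628 -0.106  0.245]]
glue [0.674 0.17  0.129] [0.675 0.169 0.111] [0.635 0.138 0.013] [0.693 0.196 0.175]
cup [0.55  0.153 0.029] [0.553 0.153 0.074] [0.518 0.116 0.012] [0.594 0.191 0.156]
house [ 0.665 -0.353  0.076] [ 0.668 -0.355  0.074] [ 0.603 -0.413  0.012] [ 0.729 -0.23   0.232]
log [ 0.328 -0.272  0.016] [ 0.329 -0.269  0.018] [ 0.265 -0.331  0.012] [ 0.39  -0.209  0.03 ]
handle [ 0.626 -0.096  0.245] [ 0.635 -0.1    0.232] [ 0.613 -0.143  0.193] [ 0.682 -0.042  0.25 ]
```

```bash
cat >> h.py <<'E'
from scipy.spatial.transform import Rotation as R
C=np.array([.802,-.0627,0]);A=np.radians(10.8);X=np.array([np.cos(A),np.sin(A),0]);Y=np.array([-np.sin(A),np.cos(A),0])
def eng(P): return np.stack([(P-C)@X,(P-C)@Y,P[...,2]],-1)
def wor(p): return C+p[0]*X+p[1]*Y+np.array([0,0,p[2]])
def handle(t): return wor([-.14-(.190*np.sin(t)+.032*np.cos(t)),0,.05+.19*np.cos(t)-.032*np.sin(t)])
def go(target,rot=None):
    "shift and turn still to do, in row units (turn first, then shift in the turned axes)"
    from station import ctrl
    o=ctrl.get_obs();Rc=R.from_euler("xyz",o["eef_rot"]);Rt=Rc if rot is None else rot
    print("t",round(float(o["time_s"]),2),"pos",np.round(o["ee_pos"],4),"turn",np.round(np.degrees((Rc.inv()*Rt).as_rotvec())/10,2),"shift",np.round(Rt.inv().apply(np.array(target)-o["ee_pos"])/.03,2))
GR=R.from_euler("xyz",[np.pi,0,A+np.pi/2])   # fingers close along engraver x, tool down
E
python3 - <<'E'
from h import *
np.set_printoptions(precision=4,suppress=True)
for n in("top","scene"):
    E=eng(world(np.load(n+"0.npz"))).reshape(-1,3)
    m=(E[:,2]>.232)&(E[:,2]<.26)&(E[:,0]<-.15)&(E[:,0]>-.22)&(abs(E[:,1])<.06)
    h=E[m];print(n,len(h),h.min(0),h.max(0),np.median(h,0), np.percentile(h[:,0],[10,90]))
    m=(E[:,2]>.19)&(E[:,2]<.215)&(E[:,0]<-.141)&(E[:,0]>-.2)&(abs(E[:,1])<.16);h=E[m];print("dooredge",len(h),np.percentile(h,[5,50,95],axis=0))
h0=handle(.05);print(h0)
go(np.array([h0[0],h0[1],.33]),GR)
E
python3 -m inch '-0.3 0 0 -1 0 0 0;-0.3 0 0 -1 0 0 0;-0.3 0 0 -1 0 0 0;-0.3 0 0 -1 0 0 0;-0.3 0 0 0 0 0 0' 30
```

```text
top 145 [-0.1864 -0.0525  0.2325] [-0.1704  0.0529  0.2529] [-0.1807  0.0008  0.2451] [-0.1851 -0.1755]
dooredge 465 [[-0.1591 -0.1441  0.1958]
 [-0.1533  0.0027  0.2011]
 [-0.1472  0.1429  0.2065]]
scene 140 [-0.1875 -0.0509  0.2321] [-0.1664  0.0542  0.25  ] [-0.1782  0.002   0.2439] [-0.1833 -0.1739]
dooredge 396 [[-0.1609 -0.1426  0.1954]
 [-0.1526  0.0028  0.2009]
 [-0.1473  0.1429  0.2073]]
[ 0.6238 -0.0967  0.2382]
t 0.1 pos [ 0.1518 -0.5284  0.205 ] turn [-0.   -0.   -8.48] shift [11.19 18.15 -4.17]
time_s: 0.72
ee_pos: [0.152, -0.529, 0.3271]
eef_rot: [3.138, 0.0, 0.28]
force: [-0.5, -0.3, 0.4]
grip_width: 0.0477
grip_force: 0.0
```

```bash
python3 -m inch '-0.3 0 0 0 0 0 -1;-0.3 0 0 0 0 0 -1;-0.3 0 0 0 0 0 -1;-0.3 0 0 0 0 0 -1;-0.3 0 0 0 0 0 -1;-0.3 0 0 0 0 0 -1;-0.3 0 0 0 0 0 -1;-0.3 0 0 0 0 0 -1;-0.3 0 0 0 0 0 -0.48;-0.3 0 0 0 0 0 0'
python3 - <<'E'
from h import *
h0=handle(.042);go([h0[0],h0[1],.33],GR)
E
```

```text
time_s: 1.98
ee_pos: [0.1518, -0.5284, 0.3241]
eef_rot: [-3.142, -0.002, 1.759]
force: [-0.6, 0.6, 0.7]
grip_width: 0.0328
grip_force: 0.0
t 1.98 pos [ 0.1518 -0.5284  0.3241] turn [-0.   -0.01 -0.  ] shift [11.19 18.2  -0.2 ]
```

```bash
python3 -m inch '-0.3 0.6 1 0 0 0 0;-0.3 0.6 1 0 0 0 0;-0.3 0.6 1 0 0 0 0;-0.3 0.6 1 0 0 0 0;-0.3 0.6 1 0 0 0 0;-0.3 0.6 1 0 0 0 0;-0.3 0.6 1 0 0 0 0;-0.3 0.6 1 0 0 0 0;-0.3 0.6 1 0 0 0 0;-0.3 0.6 1 0 0 0 0'
python3 -m inch '-0.3 0.65 1 0 0 0 0;-0.3 0.65 1 0 0 0 0;-0.3 0.65 1 0 0 0 0;-0.3 0.65 1 0 0 0 0;-0.3 0.65 1 0 0 0 0;-0.3 0.65 1 0 0 0 0;-0.3 0.65 1 0 0 0 0;-0.3 0.64 1 0 0 0 0;-0.3 0 0.2 0 0 0 0;-0.3 0 0 0 0 0 0'
python3 - <<'E'
from h import *
h0=handle(.042);go([h0[0],h0[1],.226],GR)
E
```

```text
time_s: 3.22
ee_pos: [0.4134, -0.2945, 0.3247]
eef_rot: [-3.141, -0.001, 1.757]
force: [-0.6, 0.2, -0.1]
grip_width: 0.0329
grip_force: 0.0
time_s: 4.47
ee_pos: [0.6249, -0.0966, 0.3246]
eef_rot: [-3.14, -0.0, 1.759]
force: [0.1, -0.4, -0.1]
grip_width: 0.0327
grip_force: 0.0
t 4.47 pos [ 0.6249 -0.0966  0.3246] turn [-0.01 -0.   -0.  ] shift [0.   0.01 3.29]
```

```bash
python3 -m inch '-0.3 0 0 0.8 0 0 0;-0.3 0 0 0.8 0 0 0;-0.3 0 0 0.8 0 0 0;-0.3 0 0 0.5 0 0 0;-0.3 0 0 0.4 0 0 0;-0.3 0 0 0 0 0 0'
python3 -m inch '-1 0 0 0 0 0 0;-1 0 0 0 0 0 0;-1 0 0 0 0 0 0;-1 0 0 0 0 0 0;-1 0 0 0 0 0 0' 25
python3 - <<'E'
from h import *
from station import camera
cv2.imwrite("pics/w1.png",camera("scene")["img"][170:270,180:340].repeat(4,0).repeat(4,1))
E
```

```text
time_s: 5.22
ee_pos: [0.6248, -0.0965, 0.226]
eef_rot: [-3.141, -0.0, 1.759]
force: [0.4, -0.3, 0.1]
grip_width: 0.033
grip_force: 0.0
time_s: 5.85
ee_pos: [0.6253, -0.0963, 0.227]
eef_rot: [3.141, 0.0, 1.76]
force: [1.6, 0.6, 4.3]
grip_width: 0.0109
grip_force: 25.0
```

View pics/w1.png

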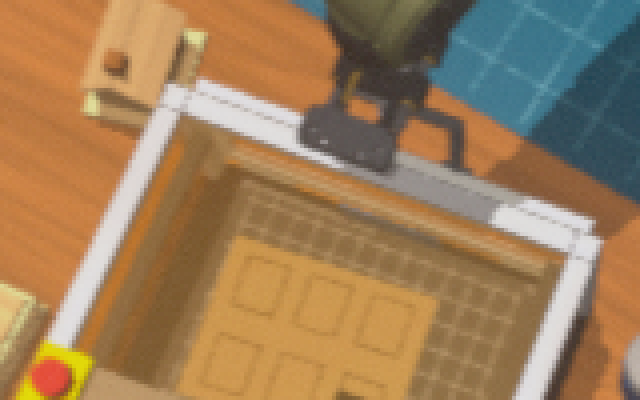

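The fingers hold the bar at a 10.9 mm opening with 25 N; the crop shows the gripper at (350,140), mid-handle. Next is the arc table.

```bash
python3 - <<'E'
from h import *
t=np.linspace(.042,1.47,21);H=np.array([[(eng(handle(a))[0]),handle(a)[2]] for a in t])
print("; ".join(f"{a:.2f} {b:.2f}" for a,b in np.diff(H,axis=0)*[1,-1]/.03))
E
```

```text
-0.44 0.11; -0.44 0.14; -0.42 0.17; -0.41 0.20; -0.40 0.23; -0.38 0.26; -0.36 0.29; -0.34 0.31; -0.31 0.33; -0.29 0.36; -0.26 0.38; -0.24 0.39; -0.21 0.41; -0.18 0.42; -0.15 0.43; -0.12 0.44; -0.08 0.45; -0.05 0.46; -0.02 0.46; 0.01 0.46
```

```bash
python3 -m inch '-1 0 -0.44 0.11 0 0 0;-1 0 -0.44 0.14 0 0 0;-1 0 -0.42 0.17 0 0 0;-1 0 -0.41 0.2 0 0 0;-1 0 -0.4 0.23 0 0 0'
python3 - <<'E'
from h import *
go(handle(.39)-[0,0,.014],GR)
E
```

```text
time_s: 6.52
ee_pos: [0.5629, -0.1079, 0.201]
eef_rot: [3.14, -0.0, 1.76]
force: [2.9, 2.0, -0.2]
grip_width: 0.0112
grip_force: 25.0
t 6.53 pos [ 0.5629 -0.1079  0.201 ] turn [ 0.01 -0.    0.  ] shift [-0.01  0.05  0.05]
```

Tracking is good and the forces are low, so I'll continue down.

```bash
python3 -m inch '-1 0 -0.38 0.26 0 0 0;-1 0 -0.36 0.29 0 0 0;-1 0 -0.34 0.31 0 0 0;-1 0 -0.31 0.33 0 0 0;-1 0 -0.29 0.36 0 0 0;-1 0 -0.26 0.38 0 0 0;-1 0 -0.24 0.39 0 0 0;-1 0 -0.21 0.41 0 0 0'
python3 -m inch '-1 0 -0.18 0.42 0 0 0;-1 0 -0.15 0.43 0 0 0;-1 0 -0.12 0.44 0 0 0;-1 0 -0.08 0.45 0 0 0;-1 0 -0.05 0.46 0 0 0;-1 0 -0.02 0.46 0 0 0;-1 0 0 0.3 0 0 0;-1 0 0 0 0 0 0;-1 0 0 0 0 0 0'
python3 - <<'E'
from h import *
go(handle(1.45)-[0,0,.014],GR)
E
```

```text
time_s: 7.52
ee_pos: [0.4924, -0.1216, 0.1183]
eef_rot: [3.141, -0.0, 1.76]
force: [8.5, 4.7, -1.1]
grip_width: 0.011
grip_force: 25.0
time_s: 8.65
ee_pos: [0.4766, -0.1256, 0.0308]
eef_rot: [3.137, 0.003, 1.76]
force: [14.0, 0.8, 0.0]
grip_width: 0.0115
grip_force: 25.0
t 8.65 pos [ 0.4766 -0.1256  0.0308] turn [0.03 0.01 0.  ] shift [ 0.03 -0.04  0.12]
```

```bash
python3 -m inch '-0.2 0 0 0 0 0 0;-0.2 0 0 0 0 0 0;-0.2 0 0 0 0 0 0;-0.2 0 0 -0.5 0 0 0;-0.2 0 0 -1 0 0 0;-0.2 0 0 -1 0 0 0;-0.2 0 0 -1 0 0 0;-0.2 0 0 -1 0 0 0;-0.2 0 0 -1 0 0 0;-0.2 0 0 -1 0 0 0'
python3 - <<'E'
from h import *
from station import camera
np.set_printoptions(precision=4,suppress=True)
for n in("top","scene"):
    c=camera(n);cv2.imwrite(f"pics/{n}2.png",c["img"])
    E=eng(world(c));b=c["img"].astype(int)
    m=(E[...,2]>.055)&(E[...,2]<.1)&(E[...,0]<-.08)&(E[...,0]>-.16)&(abs(E[...,1])<.06)&(b[...,0]>b[...,2]+25)
    h=E[m];print(n,len(h),np.percentile(h,[5,50,95],axis=0) if len(h) else "")
    m=(E[...,0]<-.15)&(E[...,0]>-.285)&(abs(E[...,1])<.15)&(E[...,2]<.08)&(E[...,2]>.03)
    p=np.polyfit(E[m][:,0],E[m][:,2],1);print("door slope",len(E[m]),p)
    m=(E[...,0]<-.31)&(E[...,0]>-.36)&(abs(E[...,1])<.04)&(E[...,2]<.08)&(E[...,2]>.03);print("bar",E[m].mean(0) if m.any() else "")
S=R.from_euler("xyz",[np.pi,0,A]);S=S*R.from_rotvec([0,0,0])
go([.45,-.15,.25],S)
E
```

```text
time_s: 9.9
ee_pos: [0.4745, -0.125, 0.2273]
eef_rot: [3.141, 0.0, 1.76]
force: [0.2, 0.2, 0.3]
grip_width: 0.0374
grip_force: 0.0
top 68 [[-0.1297 -0.0399  0.0622]
 [-0.1289  0.0007  0.0875]
 [-0.1256  0.0398  0.0957]]
door slope 3024 [-0.1218  0.0319]
bar [-0.3316  0.0351  0.0471]
scene 0 
door slope 2408 [-0.1401  0.0264]
bar [-0.3311  0.0003  0.046 ]
t 10.0 pos [ 0.4756 -0.1253  0.2291] turn [ 0.03 -0.01  9.  ] shift [-0.99  0.65 -0.7 ]
```

View pics/top2.png

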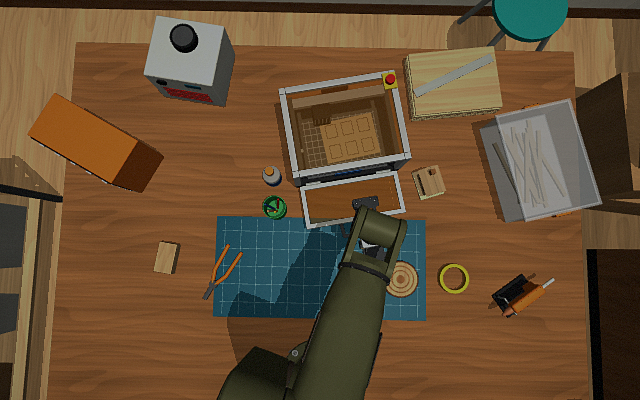

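The bed lip front is at engraver x ≈ -129 mm, so the bed is about 31 mm out, and the door is down at about 1.44 rad. I'll shut the fingers, then turn and tilt the tool for the push.

```bash
python3 -m inch '-1 0 0 -0.7 0 0 1;-1 0 0 0 0 0 1;-1 0 0 0 0 0 1;-1 0 0 0 0 0 1;-1 0 0 0 0 0 1;-1 0 0 0 0 0 1;-1 0 0 0 0 0 1;-1 0 0 0 0 0 1;-1 0 0 0 0 0 1;-1 0 0 0 0 0 0'
python3 -m inch '-1 0 0 0 0 1 0;-1 0 0 0 0 1 0;-1 0 0 0 0 1 0;-1 0 0 0 0 1 0;-1 0 0 0 0 1 0;-1 0 0 0 0 0.2 0;-1 0 0 0 0 0 0'
cat >> h.py <<'E'
PU=R.from_euler("xyz",[np.pi,0,A])*R.from_rotvec([0,np.radians(52),0])
E
python3 - <<'E'
from h import *
go(wor([-.20,0,.15]),PU);go(wor([-.16,0,.076]),PU);go(wor([-.105,0,.076]),PU)
E
```

```text
time_s: 11.25
ee_pos: [0.4745, -0.125, 0.2461]
eef_rot: [-3.141, 0.001, 0.19]
force: [0.1, -0.2, -0.0]
grip_width: 0.0006
grip_force: 0.0
time_s: 12.12
ee_pos: [0.4746, -0.124, 0.2456]
eef_rot: [-3.141, -0.884, 0.194]
force: [0.4, -0.8, -0.1]
grip_width: 0.0003
grip_force: 0.0
t 12.12 pos [ 0.4746 -0.124   0.2456] turn [-0.03  0.13  0.02] shift [0.22 0.04 5.46]
t 12.12 pos [ 0.4746 -0.124   0.2456] turn [-0.03  0.13  0.02] shift [-0.9   0.04  8.03]
t 12.12 pos [ 0.4746 -0.124   0.2456] turn [-0.03  0.13  0.02] shift [0.23 0.04 9.47]
```

```bash
python3 -m inch '-1 0 0 0.9 0 0.13 0;-1 0 0 0.9 0 0 0;-1 0 0 0.9 0 0 0;-1 0 0 0.9 0 0 0;-1 0 0 0.9 0 0 0;-1 0 0 0.9 0 0 0;-1 0 0 0 0 0 0'
python3 -m inch '-1 -0.25 0 0.65 0 0 0;-1 -0.25 0 0.65 0 0 0;-1 -0.25 0 0.65 0 0 0;-1 -0.25 0 0.5 0 0 0;-1 0 0 0 0 0 0;-1 0 0 0 0 0 0'
python3 - <<'E'
from h import *
go(wor([-.105,0,.076]),PU)
from station import ctrl
print(eng(ctrl.get_obs()["ee_pos"]))
E
```

```text
time_s: 13.0
ee_pos: [0.6004, -0.0982, 0.1447]
eef_rot: [-3.138, -0.906, 0.193]
force: [-0.8, 0.2, 0.3]
grip_width: 0.0002
grip_force: 0.0
time_s: 13.75
ee_pos: [0.6385, -0.0916, 0.078]
eef_rot: [-3.138, -0.909, 0.191]
force: [-0.5, 0.0, 0.7]
grip_width: 0.0002
grip_force: 0.0
t 13.75 pos [ 0.6385 -0.0916  0.078 ] turn [-0.03 -0.01  0.01] shift [1.2  0.08 1.64]
[-0.16596182  0.00228487  0.07804237]
```

```bash
python3 -m inch '-1 0.24 0 0.33 0 0 0;-1 0.24 0 0.33 0 0 0;-1 0.2 0 0.27 0 0 0;-1 0.2 0 0.27 0 0 0;-1 0.16 0 0.22 0 0 0;-1 0.16 0 0.22 0 0 0;-1 0 0 0 0 0 0;-1 0 0 0 0 0 0'
python3 - <<'E'
from h import *
from station import ctrl,camera
print(eng(ctrl.get_obs()["ee_pos"]))
for n in("top","scene"):
    c=camera(n);E=eng(world(c));b=c["img"].astype(int)
    m=(E[...,2]>.055)&(E[...,2]<.1)&(E[...,0]<-.07)&(E[...,0]>-.16)&(abs(E[...,1])<.06)&(b[...,0]>b[...,2]+25)
    h=E[m];print(n,len(h),np.percentile(h,[5,50,95],axis=0) if len(h) else "")
E
```

```text
time_s: 14.75
ee_pos: [0.6982, -0.0796, 0.0747]
eef_rot: [-3.137, -0.907, 0.189]
force: [-0.2, -0.6, -0.7]
grip_width: 0.0006
grip_force: 0.0
[-0.10512229  0.00279952  0.07471509]
top 0 
scene 0
```

```bash
python3 -m inch '-1 0.06 0 0.08 0 0 0;-1 0 0 0 0 0 0;-1 0 0 0 0 0 0'; python3 -m inch '-1 0.04 0 0.05 0 0 0;-1 0 0 0 0 0 0;-1 0 0 0 0 0 0'
```

```text
time_s: 15.22
ee_pos: [0.7012, -0.0792, 0.0748]
eef_rot: [-3.137, -0.908, 0.189]
force: [-2.7, -1.4, -0.5]
grip_width: 0.0005
grip_force: 1.4
time_s: 15.6
ee_pos: [0.7022, -0.0791, 0.0745]
eef_rot: [-3.137, -0.906, 0.189]
force: [-22.2, -2.2, 8.8]
grip_width: 0.0005
grip_force: 10.9
```

Force rose to 22 N against the stop at the expected home position. I'll back out along the same path and check.

```bash
python3 -m inch '-1 -0.3 0 -0.4 0 0 0;-1 -0.3 0 -0.4 0 0 0;-1 -0.3 0 -0.4 0 0 0;-1 -0.3 0 -0.5 0 0 0;-1 0.25 0 -0.65 0 0 0;-1 0.25 0 -0.65 0 0 0;-1 0.25 0 -0.65 0 0 0;-1 0.25 0 -0.65 0 0 0'
python3 -m inch '-1 0 0 -0.9 0 0 0;-1 0 0 -0.9 0 0 0;-1 0 0 -0.9 0 0 0;-1 0 0 -0.9 0 0 0;-1 0 0 -0.9 0 0 0;-1 0 0 -0.9 0 0 0;-1 0 0 0 0 0 0'
python3 - <<'E'
from h import *
from station import camera
c=camera("top");E=eng(world(c));b=c["img"].astype(int)
m=(E[...,2]>.07)&(E[...,2]<.1)&(E[...,0]<-.07)&(E[...,0]>-.16)&(abs(E[...,1])<.06)
h=E[m];print(len(h),np.percentile(h,[5,50,95],axis=0) if len(h) else "")
c=camera("scene");cv2.imwrite("pics/s3.png",cv2.resize(c["img"][165:335,170:350],None,fx=3.4,fy=3.4))
cv2.imwrite("pics/wr3.png",camera("wrist")["img"])
E
```

```text
time_s: 16.6
ee_pos: [0.599, -0.0993, 0.1502]
eef_rot: [-3.137, -0.908, 0.189]
force: [-0.3, 0.5, -0.2]
grip_width: 0.0005
grip_force: 0.0
time_s: 17.48
ee_pos: [0.4741, -0.1246, 0.2505]
eef_rot: [-3.14, -0.91, 0.191]
force: [0.0, -0.4, -0.4]
grip_width: 0.0009
grip_force: 0.0
0
```

View pics/wr3.png

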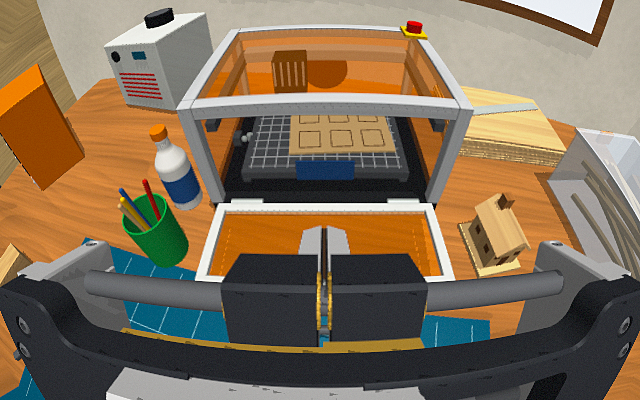

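The wrist picture shows the door down, the blue lip at (325,170) inside the opening and the sheet flat on the bed. I'll measure the lip and the sheet, and turn the tool back.

```bash
python3 - <<'E'
from h import *
from station import camera
c=camera("wrist");K=c["intrinsics"];z=c["range_z"];v,u=np.mgrid[:400,:640]
x=(u-K[0,2])/K[0,0];y=(v-K[1,2])/K[1,1];r=np.hypot(x,y)+1e-9;k=np.tan(np.minimum(r,1.5))/r
P=np.stack([x*k*z,y*k*z,z,np.ones_like(z)],-1);E=eng((P@np.linalg.inv(c["view"]).T)[...,:3])
b=c["img"].astype(int)
m=(b[...,0]>b[...,2]+40)&(abs(u-325)<40)&(abs(v-170)<15);print("lip",m.sum(),np.percentile(E[m],[5,50,95],axis=0).round(4))
m=(b[...,2]>b[...,0]+40)&(abs(E[...,2]-.070)<.006)&(abs(E[...,0])<.12)&(abs(E[...,1])<.14);print("sheet",m.sum(),np.percentile(E[m],[1,50,99],axis=0).round(3))
E
python3 -m inch '-1 0 0 0 0 -1 0;-1 0 0 0 0 -1 0;-1 0 0 0 0 -1 0;-1 0 0 0 0 -1 0;-1 0 0 0 0 -1 0;-1 0 0 0 0 -0.2 0;-1 0 0 0 0 0 0'
python3 -m inch '-0.2 0 0 0 0 0 -1;-0.2 0 0 0 0 0 -1;-0.2 0 0 0 0 0 -1;-0.2 0 0 0 0 0 -1;-0.2 0 0 0 0 0 -1;-0.2 0 0 0 0 0 -1;-0.2 0 0 0 0 0 -1;-0.2 0 0 0 0 0 -1;-0.2 0 0 0 0 0 -1;-0.2 0 0 0 0 0 0'
python3 - <<'E'
from h import *
go(handle(1.44)-[0,0,.012],GR);print(handle(1.44))
E
```

```text
lip 1161 [[-0.097  -0.0398  0.0545]
 [-0.0958  0.0006  0.0722]
 [-0.0667  0.041   0.0908]]
sheet 3810 [[-0.05  -0.115  0.067]
 [-0.003 -0.024  0.07 ]
 [ 0.057  0.062  0.071]]
time_s: 18.55
ee_pos: [0.4749, -0.1222, 0.2477]
eef_rot: [-3.133, -0.026, 0.199]
force: [-0.4, 0.1, 0.3]
grip_width: 0.0003
grip_force: 0.0
time_s: 19.8
ee_pos: [0.4743, -0.1229, 0.2488]
eef_rot: [3.114, -0.007, 1.767]
force: [0.4, -0.3, 0.1]
grip_width: 0.0375
grip_force: 0.0
t 19.8 pos [ 0.4743 -0.1229  0.2488] turn [ 0.16 -0.04  0.04] shift [-0.08  0.02  7.26]
[ 0.47533974 -0.12501378  0.04305384]
```

The bed is home (lip at -97 mm) and the sheet is well within tolerance. I'll regrasp the handle.

```bash
python3 -m inch '-0.2 0 0 0.9 0.16 0 0;-0.2 0 0 0.9 0 0 0;-0.2 0 0 0.9 0 0 0;-0.2 0 0 0.9 0 0 0;-0.2 0 0 0.9 0 0 0;-0.2 0 0 0.9 0 0 0;-0.2 0 0 0.9 0 0 0;-0.2 0 0 0.6 0 0 0;-0.2 0 0 0.3 0 0 0;-0.2 0 0 0 0 0 0'
python3 -m inch '-1 0 0 0 0 0 0;-1 0 0 0 0 0 0;-1 0 0 0 0 0 0;-1 0 0 0 0 0 0;-1 0 0 0 0 0 0' 25
python3 - <<'E'
from h import *
from station import ctrl
p=eng(ctrl.get_obs()["ee_pos"]);print(p)
t=np.linspace(1.44,0,21);H=np.array([[(eng(handle(a))[0]),handle(a)[2]] for a in t])
print("; ".join(f"{a:.2f} {b:.2f}" for a,b in np.diff(H,axis=0)*[1,-1]/.03))
E
```

```text
time_s: 21.05
ee_pos: [0.4741, -0.1212, 0.032]
eef_rot: [-3.138, -0.007, 1.767]
force: [0.2, -0.3, -0.7]
grip_width: 0.0374
grip_force: 0.0
time_s: 21.68
ee_pos: [0.4758, -0.1214, 0.0335]
eef_rot: [3.141, -0.006, 1.768]
force: [6.2, 2.3, -1.3]
grip_width: 0.0111
grip_force: 25.0
[-0.33142228  0.00351369  0.03348726]
-0.00 -0.46; 0.03 -0.46; 0.07 -0.46; 0.10 -0.45; 0.13 -0.44; 0.16 -0.43; 0.19 -0.42; 0.22 -0.40; 0.25 -0.39; 0.28 -0.37; 0.30 -0.35; 0.33 -0.32; 0.35 -0.30; 0.37 -0.27; 0.39 -0.25; 0.41 -0.22; 0.42 -0.19; 0.43 -0.16; 0.44 -0.13; 0.45 -0.09
```

```bash
python3 -m inch '-1 0 0 -0.46 0 0 0;-1 0 0.03 -0.46 0 0 0;-1 0 0.07 -0.46 0 0 0;-1 0 0.1 -0.45 0 0 0;-1 0 0.13 -0.44 0 0 0;-1 0 0.16 -0.43 0 0 0;-1 0 0.19 -0.42 0 0 0;-1 0 0.22 -0.4 0 0 0;-1 0 0.25 -0.39 0 0 0;-1 0 0.28 -0.37 0 0 0'
python3 - <<'E'
from h import *
go(handle(.72)-[0,0,.01],GR)
E
```

```text
time_s: 22.92
ee_pos: [0.5148, -0.114, 0.1619]
eef_rot: [-3.132, -0.008, 1.768]
force: [-24.6, -1.4, 11.6]
grip_width: 0.0114
grip_force: 25.0
t 22.93 pos [ 0.5148 -0.114   0.1619] turn [-0.06 -0.04  0.05] shift [-0.12  0.08  0.01]
```

```bash
python3 -m inch '-1 0 0.27 -0.39 0 0 0;-1 0 0.3 -0.34 0 0 0;-1 0 0.34 -0.31 0 0 0;-1 0 0.37 -0.27 0 0 0;-1 0 0.39 -0.25 0 0 0'
python3 -m inch '-1 0 0.41 -0.22 0 0 0;-1 0 0.42 -0.19 0 0 0;-1 0 0.43 -0.16 0 0 0;-1 0 0.44 -0.13 0 0 0;-1 0 0 0 0 0 0'
python3 - <<'E'
from h import *
go(handle(0)-[0,0,.01],GR)
E
```

```text
time_s: 23.55
ee_pos: [0.5658, -0.1045, 0.2103]
eef_rot: [-3.137, -0.006, 1.768]
force: [-13.7, -2.1, 12.8]
grip_width: 0.0109
grip_force: 25.0
time_s: 24.18
ee_pos: [0.6178, -0.0946, 0.2312]
eef_rot: [3.141, -0.004, 1.768]
force: [0.4, -2.1, 9.0]
grip_width: 0.0113
grip_force: 25.0
t 24.18 pos [ 0.6178 -0.0946  0.2312] turn [ 0.   -0.03  0.05] shift [-0.11  0.5   0.04]
```

```bash
python3 -m inch '-1 0 0.25 -0.02 0 0 0;-1 0 0.2 0 0 0 0;-1 0 0.1 0.02 0 0 0;-1 0 0 0 0 0 0;-1 0 0 0 0 0 0'
python3 - <<'E'
from h import *
go(handle(0)-[0,0,.01],GR)
E
```

```text
time_s: 24.8
ee_pos: [0.6336, -0.0916, 0.2338]
eef_rot: [3.138, -0.003, 1.768]
force: [-7.8, -1.5, 25.4]
grip_width: 0.0111
grip_force: 25.0
t 24.8 pos [ 0.6336 -0.0916  0.2338] turn [ 0.02 -0.02  0.05] shift [-0.11 -0.04  0.13]
```

```bash
python3 -m inch '-1 0 0.1 -0.06 0 0 0;-1 0 0 0 0 0 0;-1 0 0 0 0 0 0'
python3 - <<'E'
from h import *
from station import camera,ctrl
print(ctrl.get_obs()["ee_pos"])
for n in("top","scene"):
    E=eng(world(camera(n))).reshape(-1,3)
    m=(E[:,2]>.19)&(E[:,2]<.21)&(E[:,0]<-.139)&(E[:,0]>-.2)&(abs(E[:,1])>.06)&(abs(E[:,1])<.16);h=E[m];print("dooredge",len(h),np.percentile(h,[5,50,95],axis=0).round(4)[:,0])
E
```

```text
time_s: 25.18
ee_pos: [0.6338, -0.0915, 0.2339]
eef_rot: [-3.136, -0.005, 1.767]
force: [-28.0, -3.7, 22.7]
grip_width: 0.0109
grip_force: 25.0
[ 0.63378593 -0.09154179  0.23388448]
dooredge 204 [-0.152  -0.1468 -0.1406]
dooredge 96 [-0.1523 -0.149  -0.1464]
```

The door is against its stop: force rose by 20 N with no movement, and the outer face of its edge is at -152 mm. I'll release and lift away.

```bash
python3 -m inch '-1 0 -0.05 -0.06 0 0 0;-0.3 0 0 0 0 0 0;-0.3 0 0 0 0 0 0;-0.3 0 0 0 0 0 0;-0.3 0 0 0 0 0 0;-0.3 0 0 -0.4 0 0 0;-0.3 0 0 -0.8 0 0 0;-0.3 0 0 -1 0 0 0;-0.3 0 0 -1 0 0 0;-0.3 0 0 0 0 0 0'
python3 -m inch '-0.3 0 -1 0 0 0 0;-0.3 0 -1 0 0 0 0;-0.3 0 -1 0 0 0 0;-0.3 0 -1 0 0 0 0;-0.3 0 -1 0 0 0 0;-0.3 0 -1 0 0 0 0;-0.3 0 0 0 0 0 0;-0.3 0 0 0 0 0 0'
python3 - <<'E'
from h import *
from station import camera
for n in("top","scene"):
    c=camera(n);E=eng(world(c)).reshape(-1,3)
    m=(E[:,2]>.232)&(E[:,2]<.26)&(E[:,0]<-.15)&(E[:,0]>-.22)&(abs(E[:,1])<.06)
    h=E[m];print(n,len(h),np.median(h,0).round(4))
cv2.imwrite("pics/s5.png",c["img"])
E
```

```text
time_s: 26.52
ee_pos: [0.6351, -0.0914, 0.3313]
eef_rot: [3.14, -0.005, 1.768]
force: [-0.4, 0.3, -0.6]
grip_width: 0.0327
grip_force: 0.0
time_s: 27.52
ee_pos: [0.4585, -0.1266, 0.3284]
eef_rot: [-3.139, -0.007, 1.768]
force: [0.1, -0.5, -0.2]
grip_width: 0.0329
grip_force: 0.0
top 146 [-0.172   0.0009  0.2465]
scene 147 [-0.1692  0.0022  0.245 ]
```

View pics/s5.png

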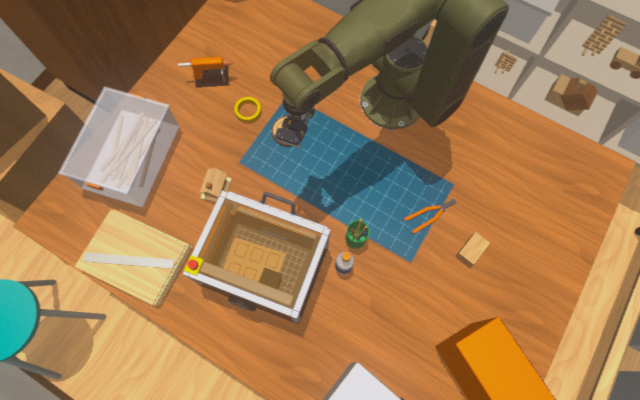

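The bar is at -171 mm (shut is -172 mm) and the handle shows at (280,203). The sheet is flat on the bed, the bystanders are where they started, and the arm is clear of everything.

```bash
python3 -c "
from station import ticket
print(ticket.hand_in())"
```

```text
the job is handed in; nothing more can be done
None
```

I pulled the door down, clicked the bed home and shut the door again; the sheet is flat on the bed, the bystanders look undisturbed, and the job is handed in (no verdict came back).

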